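# Pin a spacer pack in its jig

## Task

Gently push the three loose spacer plates along the jig until they all rest against its stop and their holes line up, then take the headed pin from its wooden stand and pass it upright through all three plates into the hole below, until its head sits flush on the pack. Let go of it, and leave the tin and the black bush where they are; the plates are soft, so never lean hard on them with your hand or with the pin.

Things in the scene. Friction and masses are not known exactly. Their poses are not given: they have to be found in the camera images.
- jig: Grey steel jig fixed to the bench: bed 100 x 76 x 8 mm (x -40 to +60 mm), two cheeks 80 mm long (x -40 to +40), 12 thick, tops at 46 mm, inner faces at y = +-25.75 mm: a channel along x, open at the -x end. Origin: underside, midway between the cheeks; z up.
- jig_mid (a point): Point on the jig 28 mm above its origin. A steel saddle is clamped between the cheeks up to 20 mm either way along the jig's x: its place is NOT measured, feel for it. It has a floor 80 mm long, top at 28 mm, and at the +x end a stop, top at 50 mm. 25 mm before the stop face, at jig y = 0, is the receiving hole: 13.5 mm wide, 20 mm deep, solid bed below.
- jig_mouth (a point): Point at the channel's open end, 80 mm to -x of the jig's origin and 40 mm up. Seated plates overhang the saddle floor by 10 mm on this side and nothing stands under or beside the overhang, so shut fingers reaching down to 20 mm above the bench can push all three ends at once in the jig's +x direction. Free sliding takes under 8 N; at the stop the force climbs.
- plate_low: Lowest of three equal loose, oiled aluminium plates stacked in the jig, about 0.1 kg, 90 (x) x 50 x 8 mm, with a 13.5 mm through hole. Origin: hole axis, at the underside, 28 mm above the bench; it runs x = -65 to +25 mm, the +25 end facing the stop. Each starts 4 to 26 mm short of the stop; at the stop its hole is over the receiving hole. Soft: over 18 N from the fingers or 30 N from the pin marks it.
- plate_mid: Middle plate, the same as plate_low, its underside 36 mm above the bench.
- plate_top: Top plate, the same, its underside 44 mm above the bench, its top face at 52 mm, above the cheeks (46 mm) and the stop (50 mm).
- pin: Loose steel pin, upright, 0.1 kg: shank 12 mm across and 42 mm long, its lowest 3 mm tapering to 10 mm across; above it a round ridged head 22 mm across and 32 mm high. Origin: centre of the tip's face; z along the pin towards the head. It starts standing in the stand, tip 6 mm above the bench, head from 48 to 80 mm. Fully home in the pack its tip is 10 mm above the bench and its head spans 52 to 84 mm.
- stand: Wooden block 60 x 60 x 48 mm fixed to the bench, with a 14 mm hole 42 mm deep in the middle of its top, in which the pin stands. Origin: centre of its underside.
- tin: Bystander: open aluminium tin, 84 mm across, 75 mm high. Origin: centre of its underside. Leave alone.
- bush: Bystander: black plastic cylinder 56 mm across, 70 mm high. Origin: centre of its underside. Leave alone.

How it is judged:
By the outcome, as a careful person would: the job done as asked, in the order asked, and still so for the second after the job is handed in, with the robot touching nothing.
It also fails if it takes over 66 s, if anything falls off the work surface, if the arm or the gripper's body presses on something with over 40 N, if the wrist force passes 120 N, or if a joint passes its speed limit or range.

## Robot

A 6-joint arm with a two-finger parallel gripper is mounted at the origin on the work surface. World frame = base frame: x ahead of the robot, y to its left, z up, the work surface at z = 0. Lengths are in mm, angles in rad, forces in N, time in s.
With the tool pointing down it reaches from about 350 to 875 mm from the base axis. Payload 4.2 kg.
Tool frame: the origin (TCP) lies on the centre line of the jaws, within the pads' length; the fingertips stand 25 mm ahead of it and the grasp point (between the pads) lies 6 mm ahead of it; z points along the fingers, y is the direction in which the jaws open and shut (so a half turn about z gives the same grasp; the last joint's range is limited). The gripper opens to 85 mm and grips with 20 to 120 N. Pads are 22 mm wide; open, the fingers measure 114 mm over their backs; the gripper's body (76 mm by 85 mm) begins 54 mm behind the grasp point. The pads swing forward as they close: fully open they stand 13 mm farther back than shut.
Start: joints at [-0.963, 0.385, 0.008, 0, -1.194, -0.259], TCP at [213.621, -587.338, 256.312] pointing down, gripper open.
Joint ranges: [-3.14, 3.14], [-1.21, 2.06], [-1.07, 1.41], [-3.16, 2.05], [-2.99, -0.16], [-3.1, 3.1]. Speed limits (rad/s): [2.79, 2.79, 3.14, 3.14, 3.14, 3.14].

## Interface

Orientations are given as a unit quaternion [x, y, z, w].
In Python, from bench import arm gives the robot as it stands.
- The arm moves only by the tool drive_tool, never from a script. Its argument "plan" is a list of rows, each a list of 2 entries, a list of its own where there are three numbers: the shift along the tool's x, y, z in m, then the turn about the tool's z in degrees. A call has 1 to 12 rows; each row shifts and turns the commanded pose from where the row before left it, along the tool's axes as they then stand; what a row does not reach is not made up. A row lasts 1/8 s, in which the tool goes at most 62.5 mm and 10.7 degrees, less where a joint would pass 70% of its speed; a pose out of reach is approached as far as the arm can. A call with a gripper value outside its range is refused whole. "fingers" is the closure, from -1 (fully open) to 1 (shut), so that 0 is half open, set as the call begins (left out, the last holds). The fingers move at their own pace and stop on an object; the grip force is fixed at half the most. Time passes only in rows, so rows that do not move let the fingers close. It gives the time, the measured TCP pose, the force and the opening at its end, in the units of the state.
- arm.read_state(): the state, without advancing time (a new reading comes with each control period).
- arm.get_image(name): name is "scene" or "top" or "wrist"; returns a dict with "image" (420x560x3 uint8, red, green, blue), "K" (3x3 intrinsics, pixels), "R" (3x3) and "t" (3): a world point X has camera coordinates R X + t. Camera axes: x right, y down, z forward; pixel columns grow to the right and rows downward; lengths in mm; the calibration is good to about 2 mm. A picture is of the moment at which its call begins. There is no depth.
- arm.job_done(): hands the job in, once; it reports no verdict.
The state is a dict: "clock": time; "joints": joint angles; "joint_vel": joint speeds; "joint_efforts": joint torques, N m; "position": TCP position; "ee_rot": TCP orientation; "contact_force": force on the tool from outside, world axes, zero at the start; "wrist_torque": the same for the moment, N m; "gripper_width": finger opening in mm.
Only numpy, scipy, OpenCV 4.12 (cv2) and the standard library are available. Lean on these libraries where they do the work, as an engineer would, in place of code of your own. Each camera call takes 0.05 s, during which the arm holds its last target.

## Working session

There is one attempt and no reset: what is moved stays moved. The work goes in short steps, Python scripts to look and compute and a tool call to move; the robot and the scene stay as the last step left them, time stands still between calls to the robot, and variables do not carry over. Pictures are saved under pics/ and viewed, and the job is handed in when it is done.

Besides the shell and the picture viewer there is one more tool, called after "Emit:" as name([rows], argument=value, ...), one row to a line, values as JSON. drive_tool: Moves the arm, as the interface text tells. Its arguments: {"type":"object","properties":{"plan":{"type":"array"},"fingers":{"type":"number"}},"required":["plan"]}

```bash
mkdir -p pics; ls; python3 - <<'E'
from bench import arm
import cv2
print(arm.read_state())
for n in ("scene","top"):
    d=arm.get_image(n); cv2.imwrite(f"pics/{n}0.png",d["image"][:,:,::-1]); print(n,d["K"].tolist(),d["R"].tolist(),d["t"].tolist())
E
```

```text
pics
{'clock': 0.0, 'joints': array([-9.63414450e-01,  3.85538294e-01,  6.65143230e-03, -4.82490173e-04,
       -1.19402898e+00, -2.58594343e-01]), 'joint_vel': array([ 5.71362743e-04, -4.75927355e-04,  1.91455057e-05, -1.19652087e-03,
       -1.20138371e-03, -1.97053817e-04]), 'joint_efforts': array([ 2.06641676e-04, -3.92291236e+01,  1.88401383e+01,  4.18634757e+00,
       -4.62085547e-03,  8.90531680e-06]), 'position': array([ 213.43249323, -586.86733876,  255.24503521]), 'ee_rot': array([-1.73423384e-01,  9.84846768e-01,  1.05604129e-03, -2.41121029e-04]), 'contact_force': array([0.10911993, 0.50136193, 0.29895813]), 'wrist_torque': array([-0.03818395,  0.04178133, -0.0095556 ]), 'gripper_width': 85.19576294749574}
scene [[382.8711264375269, 0.0, 280.25978224417605], [0.0, 382.8711264375269, 209.28878664670734], [0.0, 0.0, 1.0]] [[-0.8864513352938097, 0.46280379895411694, -0.004083360069775132], [0.2699811899598074, 0.5099138314056414, -0.8167607003333999], [-0.3759177931725347, -0.7251210438367216, -0.5769621170938652]] [537.7834014207194, -130.34296428776997, 1178.5263764998056]
top [[381.1608526960714, 0.0, 279.8993002776072], [0.0, 381.1608526960714, 216.43346907195544], [0.0, 0.0, 1.0]] [[-0.0018919985117110787, -0.9999760137744291, -0.006662748489510701], [-0.9937107942718647, 0.002626031993340388, -0.11194624291842074], [0.11196105434128328, 0.006409042968552026, -0.9936919273492241]] [20.919188083850923, 600.2849993406138, 932.7482008348956]
```

View pics/scene0.png

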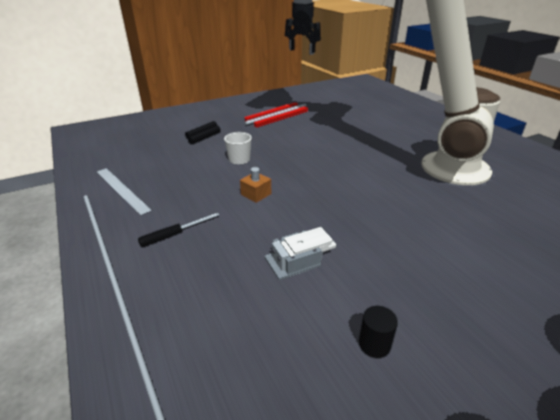

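View pics/top0.png

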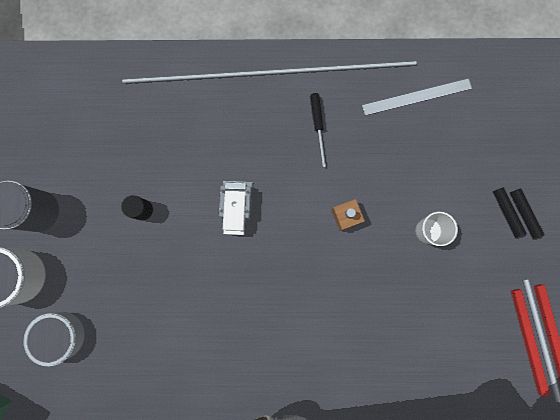

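The scene picture shows the jig at about (300,250), the stand and pin at (256,185), the tin at (238,148) and the bush at (378,332). In the top picture the jig is at (236,208), the pin at (351,213), the tin at (437,230) and the bush at (137,208).

```bash
python3 - <<'E'
import cv2
im=cv2.imread("pics/top0.png")
a=cv2.resize(im[170:250,200:280],None,fx=7,fy=7,interpolation=cv2.INTER_CUBIC); cv2.imwrite("pics/cjig.png",a)
a=cv2.resize(im[190:240,325:375],None,fx=10,fy=10,interpolation=cv2.INTER_CUBIC); cv2.imwrite("pics/cpin.png",a)
E
```

```text
(no output)
```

View pics/cjig.png

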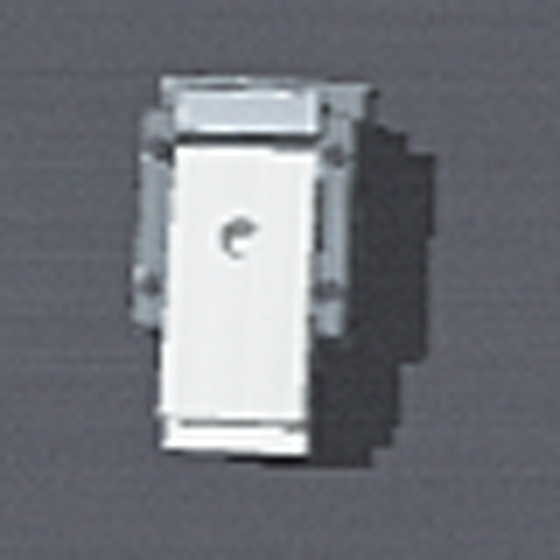

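View pics/cpin.png

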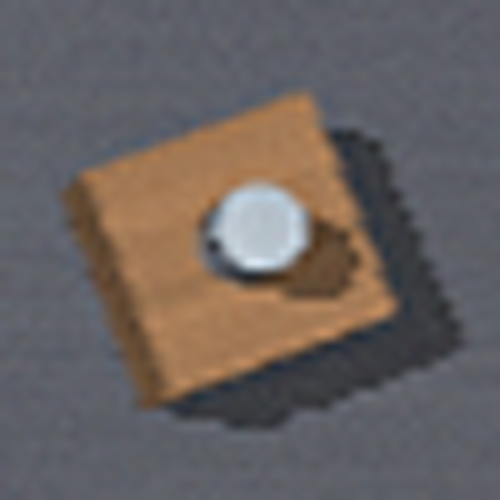

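```bash
cat > h.py <<'E'
import numpy as np, cv2
from bench import arm
def bp(d,uv,z):
    K,R,t=np.array(d["K"]),np.array(d["R"]),np.array(d["t"])
    r=R.T@np.linalg.inv(K)@np.array([uv[0],uv[1],1.]); c=-R.T@t
    return c+r*(z-c[2])/r[2]
def proj(d,X):
    p=np.array(d["K"])@(np.array(d["R"])@np.array(X,float)+np.array(d["t"])); return p[:2]/p[2]
E
python3 - <<'E'
from h import *
d=arm.get_image("top")
f=lambda u,v:((u+.5)/7+199.5,(v+.5)/7+169.5)
P={k:bp(d,f(*uv),z) for k,(uv,z) in dict(tl=((176,148),52),tr=((314,150),52),bl=((162,425),52),br=((307,427),52),hole=((239,237),52),
 b2l=((162,451),44),b2r=((307,455),44), stopbl=((178,135),50),stopbr=((320,135),50),stoptl=((178,92),50),stoptr=((318,92),50),ckl=((133,325),46),ckr=((343,335),46),cktl=((140,115),46),bedtl=((163,78),8),bedtr=((378,85),8)).items()}
for k in P: print(k,P[k].round(1))
g=lambda u,v:((u+.5)/10+324.5,(v+.5)/10+189.5)
print('pin',bp(d,g(262,225),80)); 
for uv in [(85,175),(308,97),(397,305),(160,400)]: print(bp(d,g(*uv),48).round(1))
E
```

```text
tl [663.6 157.8  52. ]
tr [662.7 108.3  52. ]
bl [564.1 161.3  52. ]
br [563.2 109.9  52. ]
hole [631.3 134.8  52. ]
b2l [555.4 162.4  44. ]
b2r [553.8 110.6  44. ]
stopbl [668.7 157.4  50. ]
stopbr [668.5 106.4  50. ]
stoptl [684.4 157.7  50. ]
stoptr [684.2 107.2  50. ]
ckl [600.5 173.2  46. ]
ckr [596.7  97.9  46. ]
cktl [676.8 171.9  46. ]
bedtl [698.3 169.8   8. ]
bedtr [695.4  88.8   8. ]
pin [ 605.31857298 -151.78328729   80.        ]
[ 622.  -113.6   48. ]
[ 641.6 -169.8   48. ]
[ 589.1 -190.7   48. ]
[ 565.5 -131.2   48. ]
```

Emit:
drive_tool([
  [[0,0,0],7],
  [[0,0,0],7],
  [[0,0,0],7.5],
  [[0,0,0],0],
], fingers=1)

```text
clock: 0.65
position: [213.6, -587.2, 255.9]
ee_rot: [0.013, 1.0, 0.0, -0.0]
contact_force: [0.4, 0.1, -0.2]
gripper_width: 12.1
```

```bash
cat >> h.py <<'E'
from scipy.spatial.transform import Rotation as Ro
def st():
    s=arm.read_state(); R=Ro.from_quat(s["ee_rot"]).as_matrix()
    print("t%.2f"%s["clock"],"p",s["position"].round(2),"yaw_y %.2f"%np.degrees(np.arctan2(R[1,1],R[0,1])),"tilt",R[:2,2].round(4),"F",s["contact_force"].round(1),"w %.1f"%s["gripper_width"]); return s,R
def to(X):
    s,R=st(); d=R.T@(np.array(X)-s["position"]); print("tool delta mm",d.round(1)); return d
E
python3 - <<'E'
from h import *
to((520,135,255))
d=arm.get_image("wrist"); cv2.imwrite("pics/w0.png",d["image"][:,:,::-1])
s=arm.read_state();R=Ro.from_quat(s["ee_rot"]).as_matrix()
c=-d["R"].T@d["t"]; print("cam in tool",R.T@(c-s["position"]), "fwd",R.T@d["R"][2])
E
```

```text
t0.65 p [ 213.57 -587.17  255.91] yaw_y 88.56 tilt [-0.0002  0.0007] F [ 0.4  0.1 -0.2] w 12.1
tool delta mm [-288.2  729.6    1.4]
cam in tool [  67.95963043   -0.39469504 -117.98883494] fwd [-2.68707182e-01 -6.12960891e-04  9.63221716e-01]
```

Emit:
drive_tool([
  [[-0.023,0.058,0],0],
  [[-0.023,0.058,0],0],
  [[-0.023,0.058,0],0],
  [[-0.023,0.058,0],0],
  [[-0.023,0.058,0],0],
  [[-0.023,0.058,0],0],
  [[-0.023,0.058,0],0],
  [[-0.023,0.058,0],0],
  [[-0.023,0.058,0],0],
  [[-0.023,0.058,0],0],
  [[-0.023,0.058,0],0],
  [[-0.023,0.058,0],0],
])

```text
clock: 2.2
position: [508.4, 103.2, 256.6]
ee_rot: [0.012, 1.0, 0.0, 0.0]
contact_force: [1.1, -0.4, 0.3]
gripper_width: -0.0
```

Emit:
drive_tool([
  [[-0.012,0.034,0],0],
  [[0,0,0],0],
  [[0,0,0],0],
])

```text
clock: 2.58
position: [520.4, 134.5, 256.0]
ee_rot: [0.013, 1.0, -0.0, -0.0]
contact_force: [0.4, -0.2, 0.3]
gripper_width: 0.1
```

```bash
python3 - <<'E'
from h import *
to((520,135,255))
d=arm.get_image("wrist"); cv2.imwrite("pics/w1.png",d["image"][:,:,::-1])
import pickle; pickle.dump({k:d[k] for k in "KRt"},open("w1.pkl","wb"))
E
```

```text
t2.58 p [520.43 134.46 256.04] yaw_y 88.54 tilt [-0.0008 -0.0004] F [ 0.4 -0.2  0.3] w 0.1
tool delta mm [0.4 0.5 1. ]
```

View pics/w1.png

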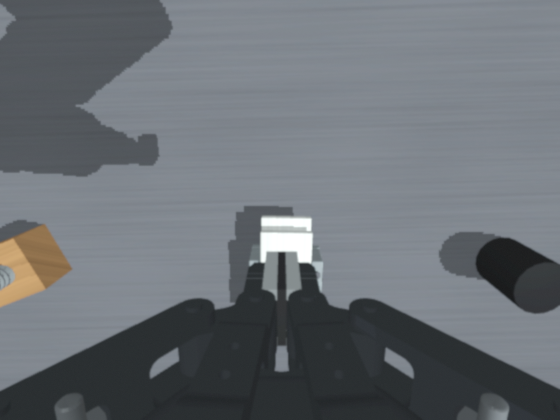

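The fingers hide most of the jig; plate ends are at (262–311, 217–232). I'll move 120 mm forward and a bit lower to see the jig clear of the fingers.

Emit:
drive_tool([
  [[-0.04,0,0.02],0],
  [[-0.04,0,0.02],0],
  [[-0.04,0,0.02],0],
  [[0,0,0],0],
  [[0,0,0],0],
])

```text
clock: 3.25
position: [640.4, 130.5, 196.6]
ee_rot: [0.014, 1.0, -0.0, -0.0]
contact_force: [0.9, 0.2, 0.6]
gripper_width: 0.2
```

```bash
python3 - <<'E'
from h import *
st()
d=arm.get_image("wrist"); im=d["image"][:,:,::-1]; cv2.imwrite("pics/w2.png",im)
cv2.imwrite("pics/w2c.png",cv2.resize(im[40:240,180:400],None,fx=3,fy=3,interpolation=cv2.INTER_CUBIC))
import pickle; pickle.dump({k:d[k] for k in "KRt"},open("w2.pkl","wb"))
E
```

```text
t3.25 p [640.38 130.53 196.62] yaw_y 88.43 tilt [-0.0002 -0.0002] F [0.9 0.2 0.6] w 0.2
```

View pics/w2c.png

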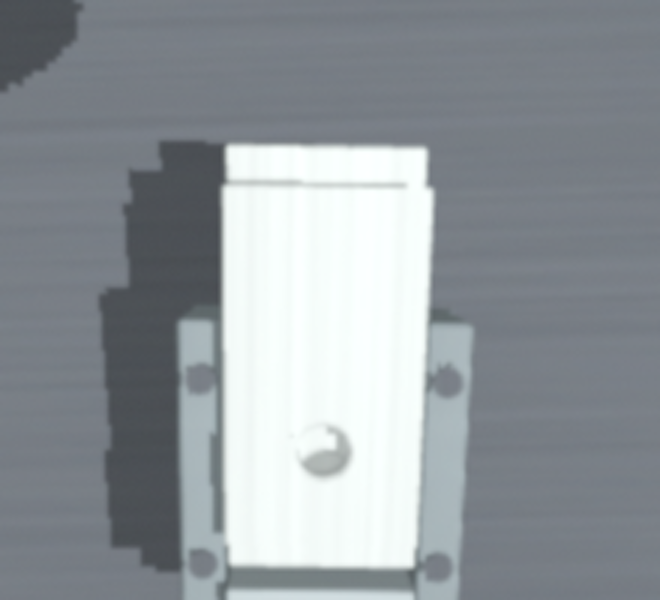

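```bash
python3 - <<'E'
from h import *
import pickle
d=pickle.load(open("w2.pkl","rb"))
f=lambda u,v:((u+1)/3+179.67,(v+1)/3+39.67)
for k,uv,z in [("nearL",(222,186),52),("nearR",(433,186),52),("farL",(228,567),52),("farR",(415,567),52),("hole",(323,450),52),
  ("low L",(226,146),36),("low R",(428,148),36),("lowL",(226,146),44),("cheekL_i",(214,320),46),("cheekL_o",(178,322),46),("cheekR_i",(431,322),46),("cheekR_o",(472,324),46),("ckRo2",(458,598),46),("ckLo2",(182,598),46),("ckRi2",(418,598),46),("stop",(320,590),50)]:
    print(k,bp(d,f(*uv),z).round(1))
E
```

```text
nearL [565.  112.3  52. ]
nearR [566.4 162.9  52. ]
farL [661.4 109.3  52. ]
farR [662.7 158.7  52. ]
hole [630.4 135.1  52. ]
low L [555.  112.6  36. ]
low R [556.8 163.5  36. ]
lowL [555.5 113.1  44. ]
cheekL_i [597.3 108.3  46. ]
cheekL_o [597.5  99.1  46. ]
cheekR_i [599.3 163.3  46. ]
cheekR_o [600.  173.7  46. ]
ckRo2 [674.  171.1  46. ]
ckLo2 [672.   95.8  46. ]
ckRi2 [673.7 160.2  46. ]
stop [669.2 133.5  50. ]
```

```bash
python3 - <<'E'
from h import *
to((522,138.7,197)); to((522,138.7,47))
E
```

```text
t3.30 p [640.28 130.91 197.36] yaw_y 88.46 tilt [0.0009 0.0003] F [-1.2  0.2 -0.4] w 0.1
tool delta mm [118.4   4.6   0.3]
t3.30 p [640.28 130.91 197.36] yaw_y 88.46 tilt [0.0009 0.0003] F [-1.2  0.2 -0.4] w 0.1
tool delta mm [118.6   4.6 150.3]
```

Emit:
drive_tool([
  [[0.04,0.0015,0],0.5],
  [[0.04,0.0015,0],0],
  [[0.0384,0.0015,0.02],0],
  [[0,0,0.04],0],
  [[0,0,0.04],0],
  [[0,0,0.03],0],
  [[0,0,0.02],0],
  [[0,0,0],0],
  [[0,0,0],0],
])

```text
clock: 4.42
position: [523.2, 140.4, 48.1]
ee_rot: [0.017, 1.0, 0.001, 0.001]
contact_force: [0.4, -0.2, 0.3]
gripper_width: 0.2
```

```bash
python3 - <<'E'
from h import *
to((540,138.1,47))
E
```

```text
t4.42 p [523.18 140.39  48.1 ] yaw_y 88.03 tilt [0.0028 0.0014] F [ 0.4 -0.2  0.3] w 0.2
tool delta mm [-16.9  -1.7   1.1]
```

Emit:
drive_tool([
  [[-0.006,-0.0015,0.001],0],
  [[-0.006,0,0],0],
  [[-0.003,0,0],0],
  [[-0.003,0,0],0],
  [[-0.003,0,0],0],
  [[-0.003,0,0],0],
  [[-0.003,0,0],0],
  [[-0.003,0,0],0],
])

```text
clock: 5.42
position: [552.3, 137.2, 45.2]
ee_rot: [0.018, 1.0, -0.0, -0.0]
contact_force: [-1.6, -0.0, 0.4]
gripper_width: -0.1
```

Emit:
drive_tool([
  [[-0.002,0,0],0],
  [[-0.002,0,0],0],
  [[0,0,0],0],
])

```text
clock: 5.8
position: [556.7, 137.2, 45.3]
ee_rot: [0.018, 1.0, 0.0, 0.0]
contact_force: [-0.2, -0.6, -0.1]
gripper_width: -0.4
```

Emit:
drive_tool([
  [[-0.002,0,0],0],
  [[-0.002,0,0],0],
  [[0,0,0],0],
])

```text
clock: 6.18
position: [560.8, 137.1, 45.3]
ee_rot: [0.018, 1.0, 0.0, 0.0]
contact_force: [-0.4, -0.6, -0.6]
gripper_width: -0.4
```

Emit:
drive_tool([
  [[-0.0015,0,0],0],
  [[-0.0015,0,0],0],
])

```text
clock: 6.42
position: [563.5, 137.0, 45.3]
ee_rot: [0.018, 1.0, -0.0, -0.0]
contact_force: [-1.3, 0.3, -1.1]
gripper_width: 0.2
```

Emit:
drive_tool([
  [[-0.001,0,0],0],
  [[-0.001,0,0],0],
])

```text
clock: 6.68
position: [565.6, 136.9, 45.3]
ee_rot: [0.018, 1.0, -0.0, -0.0]
contact_force: [-1.5, -0.4, 0.4]
gripper_width: -0.3
```

```bash
python3 - <<'E'
from h import *
st()
d=arm.get_image("wrist"); im=d["image"][:,:,::-1]
cv2.imwrite("pics/w3.png",im)
d=arm.get_image("top"); im=d["image"][:,:,::-1]
cv2.imwrite("pics/t3c.png",cv2.resize(im[170:250,200:280],None,fx=7,fy=7,interpolation=cv2.INTER_CUBIC))
E
```

```text
t6.67 p [565.56 136.89  45.33] yaw_y 87.98 tilt [-0. -0.] F [-1.5 -0.4  0.4] w -0.3
```

View pics/t3c.png

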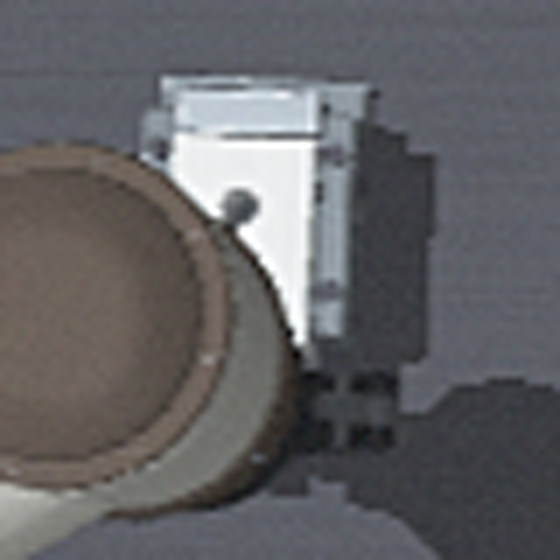

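The top plate's far edge (y≈137) now nearly meets the stop and the hole at (240,206) is dark. I'll keep pushing in 1 mm steps.

Emit:
drive_tool([
  [[-0.001,0,0],0],
])

```text
clock: 6.9
position: [566.5, 136.9, 45.3]
ee_rot: [0.018, 1.0, -0.0, -0.0]
contact_force: [-1.7, 0.5, 0.4]
gripper_width: -0.0
```

Emit:
drive_tool([
  [[-0.001,0,0],0],
])

```text
clock: 7.02
position: [567.5, 136.8, 45.3]
ee_rot: [0.018, 1.0, -0.0, -0.0]
contact_force: [-1.1, 1.0, 0.7]
gripper_width: 0.5
```

Emit:
drive_tool([
  [[-0.001,0,0],0],
])

```text
clock: 7.15
position: [567.8, 136.7, 45.1]
ee_rot: [0.018, 1.0, -0.0, -0.001]
contact_force: [-4.3, 0.8, 2.0]
gripper_width: 0.1
```

Emit:
drive_tool([
  [[0,0,0],0],
])

```text
clock: 7.28
position: [567.8, 136.7, 45.1]
ee_rot: [0.018, 1.0, -0.0, -0.001]
contact_force: [-4.1, 0.6, 1.8]
gripper_width: 0.1
```

Emit:
drive_tool([
  [[-0.0005,0,0],0],
])

```text
clock: 7.4
position: [567.8, 136.6, 45.1]
ee_rot: [0.018, 1.0, -0.0, -0.001]
contact_force: [-5.8, 1.6, 3.2]
gripper_width: -0.3
```

Emit:
drive_tool([
  [[-0.0007,0,0],0],
  [[0,0,0],0],
])

```text
clock: 7.65
position: [567.8, 136.5, 44.9]
ee_rot: [0.018, 1.0, -0.001, -0.002]
contact_force: [-7.8, 0.8, 2.3]
gripper_width: -0.0
```

Emit:
drive_tool([
  [[-0.0007,0,0],0],
  [[0,0,0],0],
])

```text
clock: 7.9
position: [567.9, 136.3, 44.7]
ee_rot: [0.018, 1.0, -0.001, -0.003]
contact_force: [-8.9, 2.6, 3.8]
gripper_width: -0.3
```

Emit:
drive_tool([
  [[-0.0007,0,0],0],
  [[0,0,0],0],
])

```text
clock: 8.15
position: [567.9, 136.2, 44.6]
ee_rot: [0.018, 1.0, -0.001, -0.003]
contact_force: [-9.9, 2.0, 3.7]
gripper_width: -0.3
```

```bash
python3 - <<'E'
from h import *
s,R=st(); print(s["wrist_torque"])
d=arm.get_image("top"); im=d["image"][:,:,::-1]
cv2.imwrite("pics/t4c.png",cv2.resize(im[170:250,200:280],None,fx=7,fy=7,interpolation=cv2.INTER_CUBIC))
E
```

```text
t8.15 p [567.88 136.2   44.6 ] yaw_y 87.94 tilt [-0.0068 -0.0019] F [-9.9  2.   3.7] w -0.3
[0.75410385 2.74050626 0.00539896]
```

View pics/t4c.png

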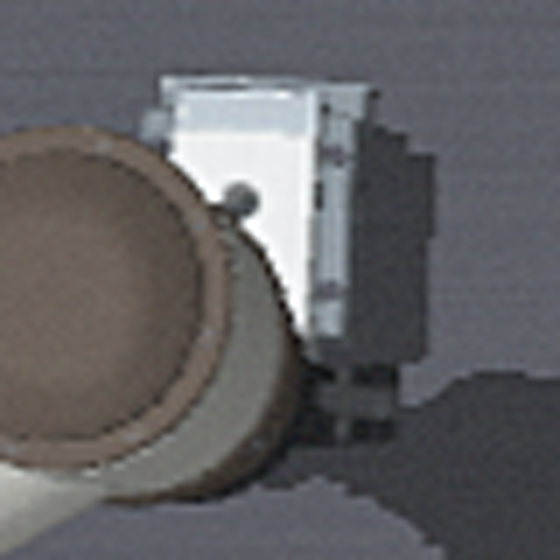

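The top plate meets the stop and the hole is at (239,199). Position held still while force rose to about 10 N, so the plates are seated. I'll back off and look.

Emit:
drive_tool([
  [[0.005,0,0],0],
  [[0.01,0,0],0],
  [[0.02,0,0],0],
  [[0,0,-0.04],0],
  [[0,0,-0.05],0],
  [[0,0,-0.05],0],
  [[-0.04,0,0],0],
  [[-0.04,0,0],0],
  [[-0.03,0,0],0],
  [[0,0,0],0],
  [[0,0,0],0],
])

```text
clock: 9.57
position: [645.6, 134.0, 185.1]
ee_rot: [0.018, 1.0, -0.0, -0.0]
contact_force: [0.3, -0.3, -1.1]
gripper_width: 0.2
```

```bash
python3 - <<'E'
from h import *
st()
d=arm.get_image("wrist"); im=d["image"][:,:,::-1]; cv2.imwrite("pics/w5.png",im)
cv2.imwrite("pics/w5c.png",cv2.resize(im[40:240,180:400],None,fx=3,fy=3,interpolation=cv2.INTER_CUBIC))
import pickle; pickle.dump({k:d[k] for k in "KRt"},open("w5.pkl","wb"))
d=arm.get_image("top"); pickle.dump({k:d[k] for k in "KRt"},open("t5.pkl","wb"))
E
```

```text
t9.57 p [645.56 133.95 185.07] yaw_y 87.97 tilt [-0.0003 -0.    ] F [ 0.3 -0.3 -1.1] w 0.2
```

View pics/w5c.png

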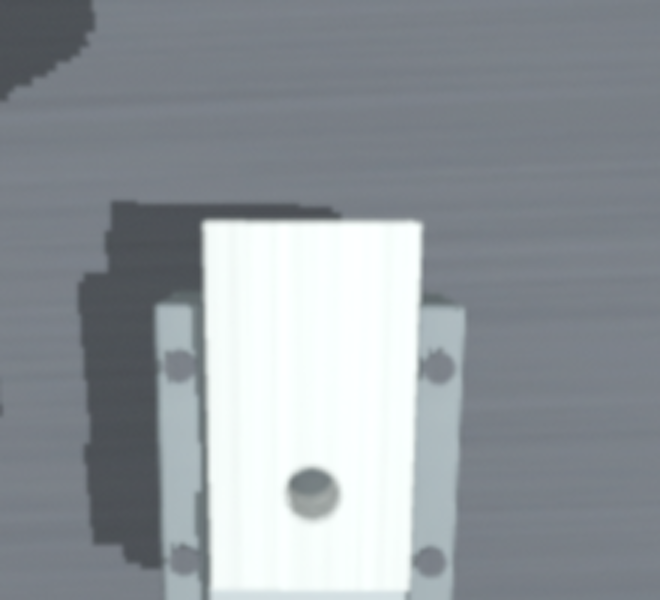

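All plates' near ends coincide at y≈220, and the far edge meets the stop at y≈590. The hole at (313,493) is clear all the way down.

```bash
python3 - <<'E'
from h import *
import pickle
d=pickle.load(open("w5.pkl","rb"))
im=cv2.imread("pics/w5.png")
cv2.imwrite("pics/w5h.png",cv2.resize(im[185:225,262:306],None,fx=14,fy=14,interpolation=cv2.INTER_CUBIC))
f=lambda u,v:((u+1)/3+179.67,(v+1)/3+39.67)
for k,uv,z in [("nearL",(203,220),52),("nearR",(422,221),52),("farL",(211,591),52),("farR",(408,591),52),("hole",(313,493),52)]: print(k,bp(d,f(*uv),z).round(1))
t=pickle.load(open("t5.pkl","rb")); g=lambda u,v:((u+.5)/7+199.5,(v+.5)/7+169.5)
print("top hole",bp(t,g(239,199),52))
E
```

```text
nearL [577.7 112.4  52. ]
nearR [579.7 163.   52. ]
farL [668.8 108.9  52. ]
farR [670.5 159.   52. ]
hole [643.9 135.7  52. ]
top hole [645.01931269 134.97033174  52.        ]
```

View pics/w5h.png

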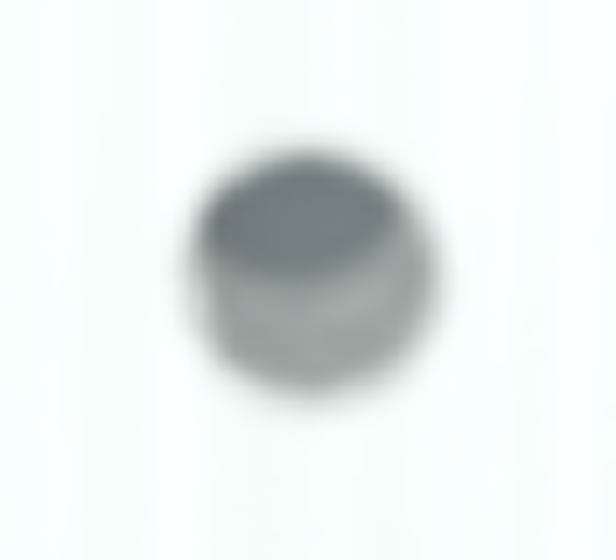

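```bash
python3 - <<'E'
from h import *
to((607,-153,213))
E
```

```text
t9.68 p [645.33 134.15 185.56] yaw_y 88.01 tilt [0.0001 0.    ] F [-0.3  0.4  0.3] w 0.1
tool delta mm [  28.3 -288.3  -27.5]
```

Emit:
drive_tool([
  [[0.005,-0.048,-0.0275],0],
  [[0.005,-0.048,0],0],
  [[0.005,-0.048,0],0],
  [[0.005,-0.048,0],0],
  [[0.005,-0.048,0],0],
  [[0.003,-0.048,0],0],
  [[0,0,0],0],
  [[0,0,0],0],
  [[0,0,0],0],
])

```text
clock: 10.8
position: [608.0, -151.5, 213.1]
ee_rot: [0.017, 1.0, 0.0, 0.0]
contact_force: [0.1, -0.1, -0.6]
gripper_width: -0.1
```

```bash
python3 - <<'E'
from h import *
st()
d=arm.get_image("wrist"); im=d["image"][:,:,::-1]; cv2.imwrite("pics/w6.png",im)
cv2.imwrite("pics/w6c.png",cv2.resize(im[140:240,230:340],None,fx=6,fy=6,interpolation=cv2.INTER_CUBIC))
import pickle; pickle.dump({k:d[k] for k in "KRt"},open("w6.pkl","wb"))
E
```

```text
t10.80 p [ 608.02 -151.54  213.07] yaw_y 88.08 tilt [0.0004 0.0001] F [ 0.1 -0.1 -0.6] w -0.1
```

View pics/w6c.png

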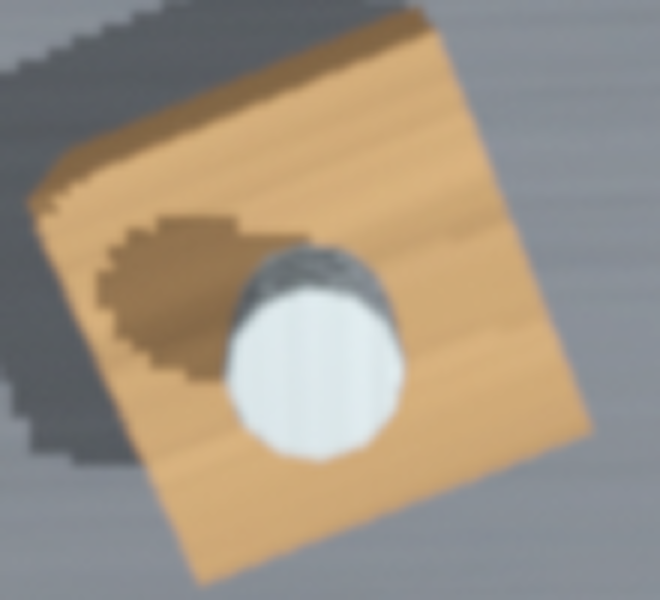

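View pics/w6.png

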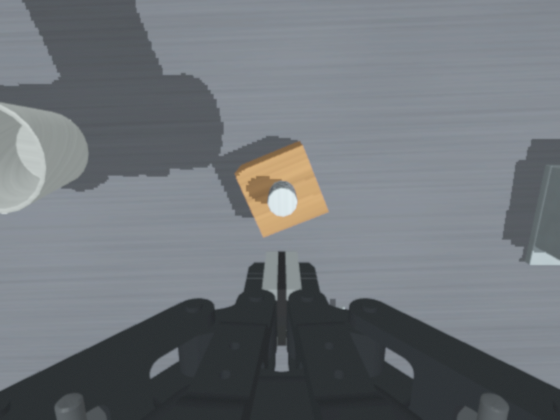

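The pin head's top disc is centred at (316,374) in the 6× crop, which is about (282,202) in the full image. The stand corners are clear and nothing is near it.

```bash
python3 - <<'E'
from h import *
import pickle
d=pickle.load(open("w6.pkl","rb"))
f=lambda u,v:((u+.5)/6+229.5,(v+.5)/6+139.5)
p=bp(d,f(316,374),80); print("pin",p, "diam",bp(d,f(404,374),80)-bp(d,f(228,374),80))
c=[bp(d,f(*q),48) for q in [(32,203),(432,25),(593,432),(202,585)]]; print("stand",np.mean(c,0),[np.linalg.norm(c[i]-c[i-1]).round(1) for i in range(4)])
to((p[0],p[1],140))
E
```

```text
pin [ 604.55004294 -151.27671677   80.        ] diam [ 0.72062928 21.77452853  0.        ]
stand [ 604.65348434 -151.38693942   48.        ] [np.float64(59.7), np.float64(59.3), np.float64(61.2), np.float64(59.8)]
t10.85 p [ 608.09 -151.49  213.02] yaw_y 88.09 tilt [0.0003 0.0001] F [-0.5 -0.6 -0.5] w -0.1
tool delta mm [ 3.6  0.1 73. ]
```

Emit:
drive_tool([
  [[0.0036,0,0.03],0],
  [[0,0,0.035],0],
  [[0,0,0.03],0],
  [[0,0,0.02],0],
  [[0,0,0],0],
  [[0,0,0],0],
], fingers=0)

```text
clock: 11.6
position: [605.2, -152.1, 98.8]
ee_rot: [0.017, 1.0, -0.0, 0.001]
contact_force: [0.0, -0.9, 0.0]
gripper_width: 42.8
```

```bash
python3 - <<'E'
from h import *
to((604.6,-151.4,77))
E
```

```text
t11.60 p [ 605.22 -152.13   98.83] yaw_y 88.06 tilt [ 0.0017 -0.0004] F [ 0.  -0.9  0. ] w 42.8
tool delta mm [ 0.7  0.7 21.8]
```

Emit:
drive_tool([
  [[0.0005,0.0007,0.012],0],
  [[0,0,0.0095],0],
  [[0,0,0],0],
  [[0,0,0],0],
  [[0,0,0],0],
])

```text
clock: 12.22
position: [604.2, -152.0, 76.7]
ee_rot: [0.018, 1.0, -0.0, 0.0]
contact_force: [0.1, 0.1, 0.4]
gripper_width: 42.7
```

```bash
python3 - <<'E'
from h import *
to((604.6,-151.4,77))
E
```

```text
t12.22 p [ 604.16 -151.98   76.66] yaw_y 87.99 tilt [ 0.0007 -0.0001] F [0.1 0.1 0.4] w 42.7
tool delta mm [-0.4  0.6 -0.3]
```

Emit:
drive_tool([
  [[-0.0004,0.0005,0],0],
  [[0,0,0],0],
])

```text
clock: 12.48
position: [604.4, -151.4, 76.5]
ee_rot: [0.018, 1.0, 0.0, 0.0]
contact_force: [-0.5, -0.6, -0.0]
gripper_width: 42.5
```

Emit:
drive_tool([
  [[0,0,0],0],
  [[0,0,0],0],
  [[0,0,0],0],
  [[0,0,0],0],
  [[0,0,0],0],
], fingers=1)

```text
clock: 13.1
position: [604.5, -151.4, 76.6]
ee_rot: [0.018, 1.0, -0.0, 0.0]
contact_force: [-0.6, -0.0, 2.4]
gripper_width: 20.2
```

```bash
python3 - <<'E'
from h import *
st()
E
```

```text
t13.10 p [ 604.49 -151.44   76.56] yaw_y 87.99 tilt [ 0.0005 -0.0001] F [-0.6 -0.   2.4] w 20.2
```

Emit:
drive_tool([
  [[0,0,-0.01],0],
  [[0,0,-0.02],0],
  [[0,0,-0.03],0],
  [[0,0,-0.03],0],
  [[0,0,0],0],
  [[0,0,0],0],
  [[0,0,0],0],
])

```text
clock: 13.98
position: [603.4, -151.3, 164.7]
ee_rot: [0.018, 1.0, 0.0, -0.002]
contact_force: [0.2, 0.2, -1.5]
gripper_width: 20.5
```

```bash
python3 - <<'E'
from h import *
s,R=st(); 
for n,c in (("scene",(120,200,210,300)),("wrist",(0,420,0,560))):
    d=arm.get_image(n); im=d["image"][c[0]:c[1],c[2]:c[3],::-1]
    cv2.imwrite(f"pics/{n}7.png",cv2.resize(im,None,fx=7 if n=="scene" else 1,fy=7 if n=="scene" else 1,interpolation=cv2.INTER_CUBIC))
E
```

```text
t13.97 p [ 603.4  -151.34  164.71] yaw_y 87.97 tilt [-0.0031  0.0004] F [ 0.2  0.2 -1.5] w 20.5
```

View pics/scene7.png

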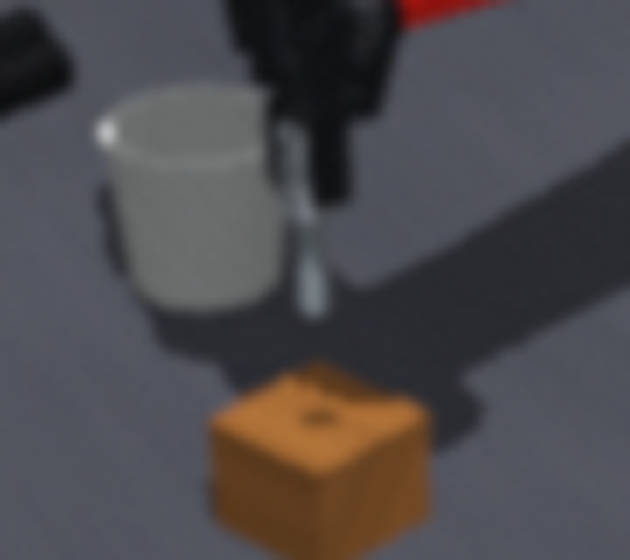

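View pics/wrist7.png

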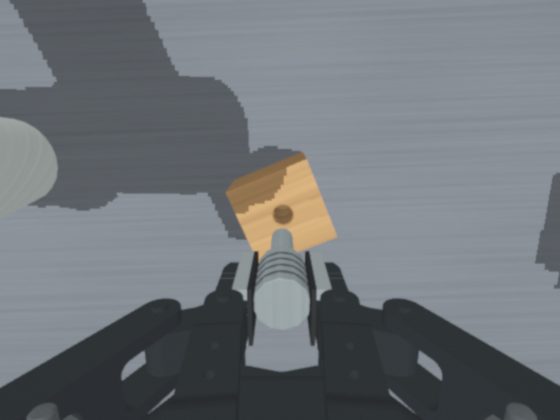

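```bash
python3 - <<'E'
from h import *
s,R=st(); p=s["position"]
im={}
for n,c,k in (("scene",(125,175,235,275),14),("wrist",(190,350,220,350),4)):
    d=arm.get_image(n); im=d["image"][c[0]:c[1],c[2]:c[3],::-1]
    im=cv2.resize(im,None,fx=k,fy=k,interpolation=cv2.INTER_CUBIC)
    for h in (0,10,20,30,42):
        for a in (0,) :
            q=proj(d,p+np.array([0,0,-70.5+h])); q=((q-[c[2],c[0]]+.5)*k-.5).astype(int); cv2.circle(im,tuple(map(int,q)),3,(0,0,255),-1)
    q=proj(d,p+np.array([0,0,3.5])); q=((q-[c[2],c[0]]+.5)*k-.5).astype(int); cv2.circle(im,tuple(map(int,q)),3,(0,255,0),-1)
    cv2.imwrite(f"pics/{n}8.png",im)
E
```

```text
t14.07 p [ 603.73 -151.4   165.02] yaw_y 87.98 tilt [-0.0024  0.0001] F [ 0.4  0.4 -0.7] w 20.4
```

View pics/scene8.png

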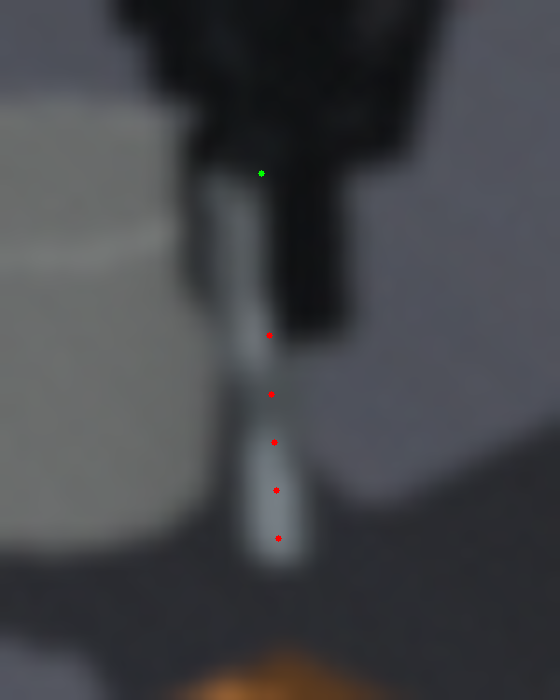

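View pics/wrist8.png

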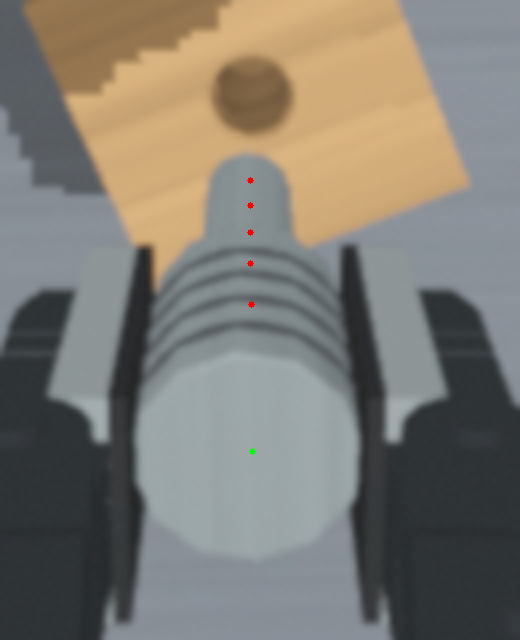

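The pin hangs upright in the jaws, with its axis within about 1 px of the projected line in both views. The shank is centred at x≈249 in the crop and the tip near y≈187. Next I'll carry it over to hover above the hole.

```bash
python3 - <<'E'
from h import *
to((644,135.5,165))
E
```

```text
t14.18 p [ 604.03 -151.42  165.49] yaw_y 87.98 tilt [-0.0015  0.    ] F [ 0.   0.4 -0.9] w 20.1
tool delta mm [-29.8 288.1   0.4]
```

Emit:
drive_tool([
  [[-0.003,0.03,0],0],
  [[-0.0045,0.045,0],0],
  [[-0.0045,0.045,0],0],
  [[-0.0045,0.045,0],0],
  [[-0.0045,0.045,0],0],
  [[-0.0045,0.04,0],0],
  [[-0.0043,0.025,0],0],
  [[0,0.0131,0],0],
  [[0,0,0.015],0],
  [[0,0,0.015],0],
  [[0,0,0],0],
  [[0,0,0],0],
])

```text
clock: 15.68
position: [644.4, 134.7, 136.2]
ee_rot: [0.018, 1.0, -0.0, -0.0]
contact_force: [0.5, 0.2, 0.1]
gripper_width: 20.2
```

Emit:
drive_tool([
  [[0,0,0],0],
  [[0,0,0],0],
])

```text
clock: 15.92
position: [644.4, 135.4, 136.9]
ee_rot: [0.018, 1.0, 0.0, 0.0]
contact_force: [-0.7, 0.1, -0.9]
gripper_width: 20.3
```

```bash
cat > look.py <<'E'
from h import *
import sys
s,R=st(); p=s["position"]; tag=sys.argv[1]
d=arm.get_image("wrist"); c=(150,350,220,350);k=4
im=d["image"][c[0]:c[1],c[2]:c[3],::-1]
im=cv2.resize(im,None,fx=3,fy=3,interpolation=cv2.INTER_CUBIC)
cv2.imwrite(f"pics/{tag}.png",im)
print("pred hole px",(proj(d,(644,135.5,52))-[220,150])*3,"pred tip",(proj(d,p-[0,0,70.5])-[220,150])*3)
E
python3 look.py h1; python3 -c "
from h import *
to((644,135.5,132))"
```

```text
t15.93 p [644.45 135.44 136.9 ] yaw_y 87.98 tilt [0.001  0.0004] F [-0.7  0.1 -0.9] w 20.3
pred hole px [186.70705078 228.65415031] pred tip [186.64579119 254.76072312]
t15.97 p [644.38 135.48 136.79] yaw_y 87.98 tilt [0.0008 0.0004] F [ 0.1 -0.8 -1.2] w 20.5
tool delta mm [0.4 0.  4.8]
```

View pics/h1.png

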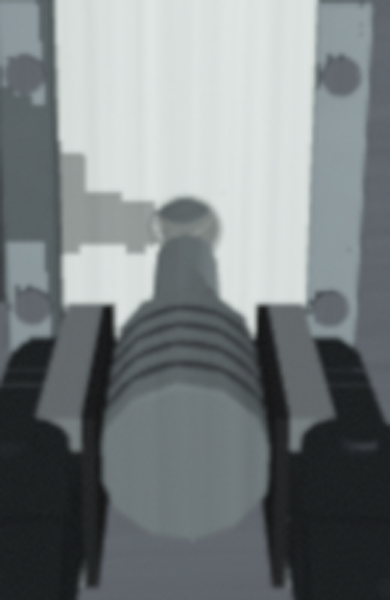

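Emit:
drive_tool([
  [[0.0006,0,0.005],0],
  [[0,0,0.005],0],
  [[0,0,0],0],
  [[0,0,0],0],
])

```text
clock: 16.48
position: [643.7, 135.5, 126.2]
ee_rot: [0.018, 1.0, -0.0, -0.0]
contact_force: [-0.5, -0.3, -1.0]
gripper_width: 20.1
```

```bash
python3 look.py h2
```

```text
t16.48 p [643.68 135.47 126.23] yaw_y 87.99 tilt [-0.     -0.0001] F [-0.5 -0.3 -1. ] w 20.1
pred hole px [186.85077062 250.19445088] pred tip [186.6866802  255.15072805]
```

View pics/h2.png

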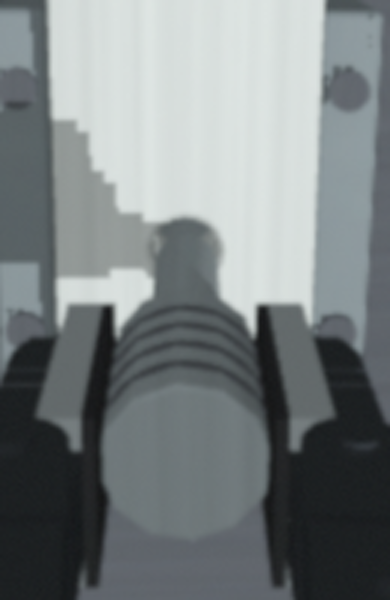

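The tip lies over the hole: the shank is centred at x≈186.5 and the hole at x≈187. I'll descend gently.

Emit:
drive_tool([
  [[0,0,0.0015],0],
  [[0,0,0.0015],0],
  [[0,0,0.0015],0],
  [[0,0,0],0],
])

```text
clock: 17.02
position: [643.5, 135.4, 121.6]
ee_rot: [0.018, 1.0, -0.0, -0.0]
contact_force: [0.3, 1.1, -0.6]
gripper_width: 20.4
```

Emit:
drive_tool([
  [[0,0,0.0015],0],
  [[0,0,0.0015],0],
])

```text
clock: 17.27
position: [643.6, 135.5, 118.7]
ee_rot: [0.018, 1.0, 0.0, -0.0]
contact_force: [-0.2, -0.5, -1.7]
gripper_width: 20.5
```

Emit:
drive_tool([
  [[0,0,0.0015],0],
  [[0,0,0.0015],0],
  [[0,0,0],0],
])

```text
clock: 17.65
position: [643.5, 135.4, 115.6]
ee_rot: [0.018, 1.0, -0.0, -0.0]
contact_force: [-0.3, 0.1, -1.6]
gripper_width: 20.3
```

Emit:
drive_tool([
  [[0,0,0.0015],0],
  [[0,0,0.0015],0],
  [[0,0,0],0],
])

```text
clock: 18.02
position: [643.5, 135.4, 112.6]
ee_rot: [0.018, 1.0, -0.0, -0.0]
contact_force: [-0.1, 0.5, -1.3]
gripper_width: 20.2
```

Emit:
drive_tool([
  [[0,0,0.0015],0],
  [[0,0,0.0015],0],
  [[0,0,0],0],
])

```text
clock: 18.4
position: [643.5, 135.4, 109.6]
ee_rot: [0.018, 1.0, -0.0, -0.0]
contact_force: [-0.3, 0.8, -1.4]
gripper_width: 20.3
```

Emit:
drive_tool([
  [[0,0,0.0015],0],
  [[0,0,0.0015],0],
  [[0,0,0],0],
])

```text
clock: 18.77
position: [643.5, 135.4, 106.6]
ee_rot: [0.018, 1.0, -0.0, -0.0]
contact_force: [0.1, 0.2, -0.7]
gripper_width: 20.4
```

Emit:
drive_tool([
  [[0,0,0.0015],0],
  [[0,0,0.0015],0],
  [[0,0,0],0],
])

```text
clock: 19.15
position: [643.5, 135.4, 103.6]
ee_rot: [0.018, 1.0, -0.0, -0.0]
contact_force: [0.5, 0.1, -0.3]
gripper_width: 20.2
```

Emit:
drive_tool([
  [[0,0,0.0015],0],
  [[0,0,0.0015],0],
  [[0,0,0],0],
])

```text
clock: 19.52
position: [643.5, 135.4, 100.6]
ee_rot: [0.018, 1.0, -0.0, -0.0]
contact_force: [-0.4, -0.5, -1.6]
gripper_width: 19.9
```

Emit:
drive_tool([
  [[0,0,0.0015],0],
  [[0,0,0.0015],0],
  [[0,0,0],0],
])

```text
clock: 19.9
position: [643.5, 135.4, 97.6]
ee_rot: [0.018, 1.0, -0.0, -0.0]
contact_force: [0.4, 0.0, -2.0]
gripper_width: 20.2
```

Emit:
drive_tool([
  [[0,0,0.0015],0],
  [[0,0,0.0015],0],
  [[0,0,0],0],
])

```text
clock: 20.27
position: [643.5, 135.4, 94.6]
ee_rot: [0.018, 1.0, -0.0, -0.0]
contact_force: [-0.2, 1.1, -1.2]
gripper_width: 20.6
```

Emit:
drive_tool([
  [[0,0,0.0015],0],
  [[0,0,0.0015],0],
  [[0,0,0],0],
])

```text
clock: 20.65
position: [643.5, 135.4, 91.6]
ee_rot: [0.018, 1.0, -0.0, -0.0]
contact_force: [0.5, -0.4, -0.5]
gripper_width: 20.5
```

Past the last interface freely. Home should be near TCP z≈80.5.

Emit:
drive_tool([
  [[0,0,0.0015],0],
  [[0,0,0.0015],0],
  [[0,0,0.0015],0],
  [[0,0,0.0015],0],
  [[0,0,0],0],
])

```text
clock: 21.28
position: [643.5, 135.4, 85.6]
ee_rot: [0.018, 1.0, -0.0, -0.0]
contact_force: [-0.1, 1.1, -0.3]
gripper_width: 20.2
```

Emit:
drive_tool([
  [[0,0,0.0015],0],
  [[0,0,0.001],0],
  [[0,0,0],0],
])

```text
clock: 21.65
position: [643.5, 135.4, 83.2]
ee_rot: [0.018, 1.0, -0.0, -0.0]
contact_force: [0.7, 0.0, -1.2]
gripper_width: 20.5
```

Emit:
drive_tool([
  [[0,0,0.001],0],
  [[0,0,0],0],
])

```text
clock: 21.9
position: [643.6, 135.4, 82.2]
ee_rot: [0.018, 1.0, -0.0, -0.0]
contact_force: [-1.1, -0.1, -0.8]
gripper_width: 20.6
```

Emit:
drive_tool([
  [[0,0,0.001],0],
  [[0,0,0],0],
])

```text
clock: 22.15
position: [643.6, 135.4, 81.2]
ee_rot: [0.018, 1.0, -0.0, -0.0]
contact_force: [-0.1, -0.3, -2.1]
gripper_width: 20.4
```

Emit:
drive_tool([
  [[0,0,0.0005],0],
  [[0,0,0],0],
])

```text
clock: 22.4
position: [643.6, 135.4, 80.8]
ee_rot: [0.018, 1.0, -0.0, -0.0]
contact_force: [0.7, -0.0, -1.6]
gripper_width: 20.5
```

Emit:
drive_tool([
  [[0,0,0.0005],0],
  [[0,0,0],0],
])

```text
clock: 22.65
position: [643.7, 135.5, 80.6]
ee_rot: [0.018, 1.0, 0.0, 0.0]
contact_force: [-0.0, -0.7, 0.6]
gripper_width: 20.5
```

Emit:
drive_tool([
  [[0,0,0.0005],0],
  [[0,0,0],0],
])

```text
clock: 22.9
position: [643.8, 135.5, 80.5]
ee_rot: [0.017, 1.0, 0.0, 0.0]
contact_force: [-2.3, -0.5, 4.3]
gripper_width: 20.2
```

The head is seated: z stopped at 80.5 as predicted and the force rose to about 5 N. Releasing now.

Emit:
drive_tool([
  [[0,0,0],0],
  [[0,0,0],0],
  [[0,0,0],0],
  [[0,0,0],0],
], fingers=0)

```text
clock: 23.4
position: [643.6, 135.5, 79.6]
ee_rot: [0.018, 1.0, -0.0, -0.0]
contact_force: [0.3, 0.4, 0.4]
gripper_width: 42.7
```

Emit:
drive_tool([
  [[0,0,-0.005],0],
  [[0,0,-0.02],0],
  [[0,0,-0.03],0],
  [[0,0,-0.04],0],
  [[0,0,-0.04],0],
  [[0,0,0],0],
  [[0,0,0],0],
  [[0,0,0],0],
])

```text
clock: 24.4
position: [642.9, 135.2, 213.3]
ee_rot: [0.018, 1.0, -0.0, -0.001]
contact_force: [-0.3, -0.2, 0.7]
gripper_width: 42.8
```

```bash
python3 - <<'E'
from h import *
st()
d=arm.get_image("wrist"); im=d["image"][:,:,::-1]; cv2.imwrite("pics/w9.png",im)
d=arm.get_image("scene"); im=d["image"][210:290,250:350,::-1]; cv2.imwrite("pics/s9.png",cv2.resize(im,None,fx=7,fy=7,interpolation=cv2.INTER_CUBIC))
for z in (52,84): print(z,(proj(d,(644,135.4,z))-[250,210])*7)
E
```

```text
t24.40 p [642.92 135.23 213.35] yaw_y 87.98 tilt [-0.0027 -0.0009] F [-0.3 -0.2  0.7] w 42.8
52 [309.17399612 227.45316977]
84 [311.00645056 144.19471675]
```

View pics/w9.png

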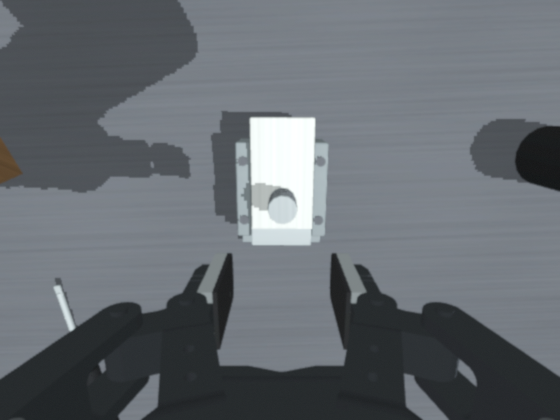

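View pics/s9.png

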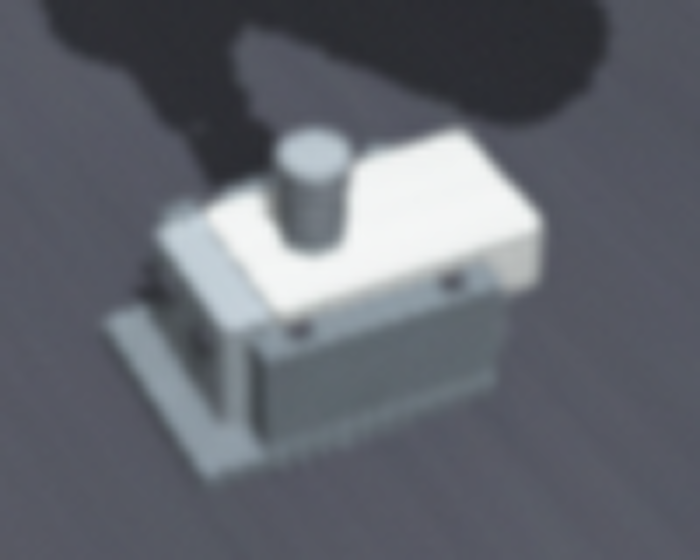

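The pin's head sits flush and upright on the pack: head top at (315,153) against a predicted (311,144), and base on the plate near (311,230). The plates are against the stop, and the gripper is clear.

```bash
python3 -c "
from bench import arm
print(arm.job_done())"
```

```text
the job is handed in; nothing more can be done
None
```

I pushed the three plates to the stop, put the pin through them with its head flush on the pack, released it and handed the job in at about 24.4 s.

- **Plates:** I pushed all three ends at once with shut fingers. The push stayed under about 2 N until the stop, then position held still while the force rose to about 10 N, with a total reading just under 11 N. The limit is 18 N. The picture afterwards showed the ends level, the far edge against the stop, and the holes lined up.
- **Pin:** It went down through the plates with readings never above about 2 N. The head seated at tool height 80.5 mm, where I expected it, with about 5 N of force; the limit is 30 N.
- **Last pictures:** The pin stands upright with its head on the pack. The gripper is open and 130 mm above it. The head top was about 1.4 pixels off its predicted place, within the 2 mm camera calibration.
- **Tin and bush:** I never moved the tool near either one, but I did not measure their positions again at the end.

One reading disagreed: the jaws showed about 20.3 mm on the 22 mm head. I put that down to the ridges, and the pin hung straight.

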